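# Unbolt the drop side of the reel locker with the hooked rod

### The job

Open the drop side of the red reel locker: take the hooked rod from its rack, reach it in over the locker's low near end and under the top bars, hook the bolt's post and draw the bolt fully back so that the side falls open. Only the rod may touch the locker, not the gripper or arm, and the glue bottle, spool and jar stay where they are. Finally lay the rod back in both notches of its rack, hook down, and let go.

Things in the scene. Friction and masses are not known exactly. Their poses are not given: they have to be found in the camera images.
- locker: Red wooden box 270 (its x) x 180 (y) x 210 mm, fixed to the bench; place and yaw vary. Origin: centre of its underside; x along its length away from the robot, y left, z up. Both end walls are low (90 mm); right side a fixed panel, left side the flap. A bolt lies inside along x at y = +20. A row of fixed reels (36 mm diameter, 54 high) stands at y = -50.
- sill (a point): Top middle of the locker's near end wall (outer face at locker x = -135, 12 thick, 90 mm high). Above it the end is open, 156 mm wide (y -78 to +78): the way in for the rod.
- roof (a point): Middle of the first of seven 6 mm steel bars across the locker's top, 205 mm above the bench, at locker x = -89, the others every 36 mm behind it. Nothing is overhead in front of it.
- bolt (a joint): Travel of the bolt in m: 0 = home, 0.050 = fully drawn, on its stop. It slides towards the near end (locker -x). Starts at 0 to 0.008, resists with about 4 N, stays where left. Its pin holds the flap shut until about 0.031.
- bolt_post (a point): Top centre of the bolt's upright steel post, 10 mm diameter, 57 mm above the bench, 28 above the bolt's flat top. Locker x = 15 mm - travel, y = +20. Behind it (+x) the bolt's flat top, 12 wide, is free for 30 mm, to a fixed strap 36 mm above the bench at locker x 49 to 59; another at x -67 to -57. A prong over 4 mm off-centre slips off it.
- flap (a joint): Angle of the locker's left side (210 long, 180 high), hinged along its lower edge: 0 = upright, 1.5 = lying on the bench to the left. Its weight and a weak spring drop it by itself in about a second once the bolt is drawn.
- flap_top (a point): Middle of the flap's upper edge.
- rack: Wooden rack, fixed; place and yaw vary. Base 240 x 60 x 10 mm, x -110 to +130. Origin on the bench under the grip of a stored rod; x points to its hook. Notched supports, 16 thick: handle's at x = -85 (seat 43 mm above the bench, notch 28 wide), shank's at x = +110 (seat 51 mm, notch 22 wide); cheeks rise 14 mm above the seats.
- rod: Hooked rod, 0.2 kg, balanced near its origin: on the axis, where to grip; x runs to the hook, z up. Wooden handle 20 wide x 24 high, x -105 to +25 mm; 8 mm steel shank on to x = +255, where an 8 mm prong turns straight down, ending 34 mm below the axis. Stored level, hook down, axis 55 mm above the bench, within 10 mm along x of the rack's origin.
- hook_end (a point): Lowest point of the rod's prong: x = 255, z = -34 mm in the rod's frame.
- glue: Red glue bottle, 52 mm diameter, 140 high, bystander; origin at the centre of its underside.
- spool: Thread spool, 48 mm diameter, 48 high, upright, bystander; origin at the centre of its underside.
- jar: Glass jar with brass lid, 64 mm diameter, 70 high, bystander; origin at the centre of its underside.
Things that resemble listed ones, but are neither listed nor needed, are in the scene too. What is shaped like the rack but yellow is not meant.

How it is judged (in metres and radians):
On the way, in this order (a step that is already met when the one before it is completed fails the run):
1. the bolt is drawn fully back (travel over 43 of 50 mm) (value of joint bolt above 0.043 m), for 0.1 s.
2. the side has fallen open (value of joint flap above 1.35 rad), for 0.2 s.
3. the rod lies in its rack (height (world z) of rod below 0.063 m and horizontal distance between rod and rack below 0.035 m and angle between the x axis of rod and the x axis of rack, either way round below 0.1 rad), for 0.2 s.
At the end, for the whole second after the job is handed in: Bolt drawn over 43 of 50 mm; side open over 1.35 rad; rod released and still in both notches of its rack, axis 49 to 61 mm high, hook down at the front, within 30 mm along and 10 mm across of the rack's origin; glue, spool and jar within 30 mm of their places (value of joint bolt above 0.043 m and value of joint flap above 1.35 rad and y of rod in the frame of rack between -0.01 and 0.01 m and x of rod in the frame of rack between -0.03 and 0.03 m and height (world z) of rod between 0.049 and 0.061 m and x of hook_end in the frame of rack above 0.2 m and height (world z) of hook_end below 0.035 m and contact force between the fingers and rod below 0.1 N and linear speed of rod below 0.02 m/s and distance of each of glue, spool, jar from where it was at the start of the episode below 0.03 m); the robot touches nothing.
It fails at once if the gripper or arm touches the locker, its bolt or its flap (over 1 N) (contact force between any of the fingers, the arm and locker above 1 N).
It fails at once if a bystander is pushed or knocked over (distance of any of glue, spool, jar from where it was at the start of the episode above 0.03 m or angle between any of glue, spool, jar's own z axis and vertical above 0.5 rad).
It also fails if it takes over 72 s, if anything falls off the work surface, if the arm or the gripper's body presses on something with over 40 N, if the wrist force passes 120 N, or if a joint passes its speed limit or range.

### The arm

A 6-joint arm with a two-finger parallel gripper is mounted at the origin on the work surface. World frame = base frame: x ahead of the robot, y to its left, z up, the work surface at z = 0. Lengths are in mm, angles in degrees, forces in N, time in s.
With the tool pointing down it reaches from about 300 to 850 mm from the base axis. Payload 4.2 kg.
Tool frame: the origin (TCP) lies on the centre line of the jaws, within the pads' length; the fingertips stand 11 mm ahead of it and the grasp point (between the pads) lies 8 mm behind it; z points along the fingers, y is the line along which they close (so a half turn about z gives the same grasp; the last joint's range is limited). The gripper opens to 91 mm and grips with 3 to 60 N. Pads are 32 mm wide; open, the fingers measure 118 mm over their backs; the gripper's body (76 mm by 178 mm) begins 60 mm behind the grasp point.
Start: joints at [-66.005, 18.312, 89.639, -0, 72.044, -1.146], TCP at [244.296, -520.54, 224.976] pointing down, gripper open.
Joint ranges: [-177.97, 177.97], [-48.28, 115.42], [12.27, 149.76], [-77.06, 257.06], [2.81, 150.46], [-146.56, 146.56]. Speed limits (degrees/s): [147.25, 147.25, 180, 180, 180, 180].

### API

Orientations are given as [roll, pitch, yaw] about the fixed x, y, z axes, in that order (R = Rz(yaw) Ry(pitch) Rx(roll)).
In Python, from workcell import env, grab_frame, camera_model, models gives the robot as it stands.
- The arm moves only by the shell command python3 -m crank 'ROWS' [FORCE]. ROWS is text: rows parted by semicolons, each of 7 numbers parted by spaces: the closure, from -1 (fully open) to 1 (shut), so that 0 is half open, then the shift along the tool's x, y, z in mm, then the turn, a rotation vector about the tool's x, y, z in degrees. A call has 1 to 10 rows; each row shifts and turns the commanded pose from where the row before left it, along the tool's axes as they then stand; what a row does not reach is not made up. A row lasts 1/8 s, in which the tool goes at most 62.5 mm and 10.7 degrees, less where a joint would pass 70% of its speed; a pose out of reach is approached as far as the arm can. A call is refused whole if a number of a shift passes 62.5 or a number of a turn 10.7, either way. A call with a gripper value outside its range is refused whole. The fingers move at their own pace and stop on an object; FORCE is the grip in N (left out, the last holds). Time passes only in rows, so rows that do not move let the fingers close. It gives the time, the measured TCP pose, the force, the opening and the grip force at its end, in the units of the state.
- env.state(): the state, without advancing time (a new reading comes with each control period).
- grab_frame(name): name is "side" or "top"; returns the picture (384x512x3 uint8, blue, green, red); there is no depth.
- camera_model(name): a dict with "K" (3x3 intrinsics, pixels), "R" (3x3) and "t" (3): a world point X has camera coordinates R X + t. Camera axes: x right, y down, z forward; pixel columns grow to the right and rows downward; lengths in mm; the calibration is good to about 2 mm. A picture is of the moment at which its call begins. camera_model takes no time and is no camera call.
- env.job_done(): hands the job in; it is judged then, once.
Trained networks look in the newest picture that a camera, given by its name, has taken for a name from the list of things; names that differ only in an ending like _2 or _b are one class to them, and where a whole thing is asked for, a point or a joint stands for the part that bears it (a point fixed in the world has none). Each returns a list of dicts, best first, with "p" (0 to 1); they miss things now and then, are a little off and sometimes report something else, mostly with a low value. They report only what shows in the picture. A call takes as long as a camera call. They do not tell look-alikes from the thing itself.
- models.search_frame(name, camera): "point" ([x, y, z] in mm, in world coordinates, good to about 4 mm: the middle of the surface that is visible of it).
The state is a dict: "time_s": time; "qpos": joint angles; "qvel": joint speeds; "effort": joint torques, N m; "ee_pos": TCP position; "ee_rot": TCP orientation; "force": force on the tool from outside, world axes, zero at the start; "torque": the same for the moment, N m; "gripper_width": finger opening in mm; "gripper_force": force on a finger pad.
Only numpy, scipy, OpenCV 4.12 (cv2) and the standard library are available. Lean on these libraries where they do the work, as an engineer would, in place of code of your own. Each camera call takes 0.05 s, during which the arm holds its last target. There are 200 camera calls.

## Working session

There is one attempt and no reset: what is moved stays moved. The work goes in short steps, Python scripts to look and compute and a shell command to move; the robot and the scene stay as the last step left them, time stands still between calls to the robot, and variables do not carry over. Pictures are saved under pics/ and viewed, at most 10 in all, crops included, and the job is handed in when it is done.

```bash
mkdir -p pics; ls; python3 - <<'E'
from workcell import env, grab_frame, camera_model, models
import cv2, numpy as np
for c in("side","top"):
    im=grab_frame(c); cv2.imwrite(f"pics/{c}0.png",im)
    m=camera_model(c); print(c,"cam pos",(-m["R"].T@m["t"]).round(), m["K"][0,0])
    for n in["locker","sill","roof","bolt_post","flap_top","rack","rod","hook_end","glue","spool","jar"]:
        r=models.search_frame(n,c)
        print(n,[(np.round(d["point"]).tolist(),round(d["p"],2)) for d in r[:4]])
s=env.state();print(s["time_s"],s["ee_pos"],s["ee_rot"])
a=cv2.imread("pics/side0.png");b=cv2.imread("pics/top0.png")
E
```

```text
pics
side cam pos [-211.  605.  748.] 406.97339902241896
locker []
sill [([662.0, 73.0, 96.0], 0.81)]
roof [([656.0, 71.0, 97.0], 0.8)]
bolt_post [([668.0, 96.0, 27.0], 0.57)]
flap_top [([697.0, 168.0, 111.0], 0.96), ([659.0, 77.0, 96.0], 0.55)]
rack [([475.0, -222.0, 7.0], 0.84), ([590.0, -588.0, 5.0], 0.62)]
rod [([447.0, -226.0, 59.0], 0.96)]
hook_end [([441.0, -229.0, 60.0], 0.86)]
glue [([367.0, 383.0, 79.0], 0.76)]
spool [([432.0, -17.0, 33.0], 0.79), ([441.0, -228.0, 61.0], 0.52)]
jar [([580.0, -436.0, 38.0], 0.91)]
top cam pos [ 266. -134. 2002.] 488.38918555063907
locker [([694.0, 88.0, 58.0], 0.93)]
sill [([690.0, 81.0, 54.0], 0.71)]
roof [([692.0, 85.0, 53.0], 0.87)]
bolt_post [([693.0, 92.0, 29.0], 0.63), ([461.0, -232.0, 63.0], 0.27)]
flap_top [([722.0, 153.0, 105.0], 0.54)]
rack [([511.0, -635.0, 11.0], 0.64), ([496.0, -227.0, 13.0], 0.59)]
rod [([460.0, -230.0, 62.0], 0.85)]
hook_end [([459.0, -228.0, 64.0], 0.58)]
glue [([384.0, 362.0, 90.0], 0.57)]
spool [([435.0, -31.0, 43.0], 0.59), ([690.0, 85.0, 55.0], 0.44)]
jar [([594.0, -448.0, 69.0], 0.46)]
1.2 [ 244.30331929 -520.53338943  224.99919128] [ 1.79992878e+02 -7.79946179e-04  2.51409582e+01]
```

```bash
python3 - <<'E'
import cv2
a=cv2.imread("pics/side0.png");b=cv2.imread("pics/top0.png")
cv2.imwrite("pics/side0b.png",cv2.resize(a,(800,600),interpolation=cv2.INTER_CUBIC))
cv2.imwrite("pics/top0b.png",cv2.resize(b,(800,600),interpolation=cv2.INTER_CUBIC))
E
```

```text
(no output)
```

View pics/side0b.png

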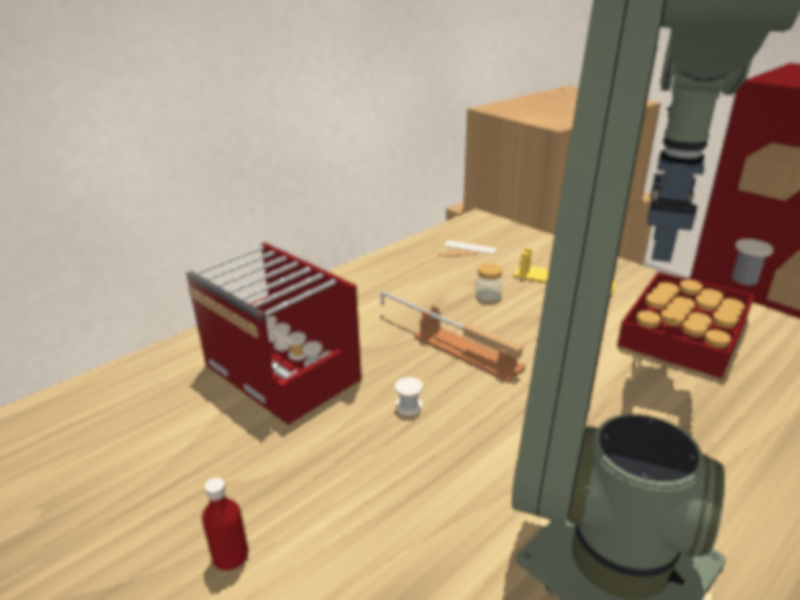

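View pics/top0b.png

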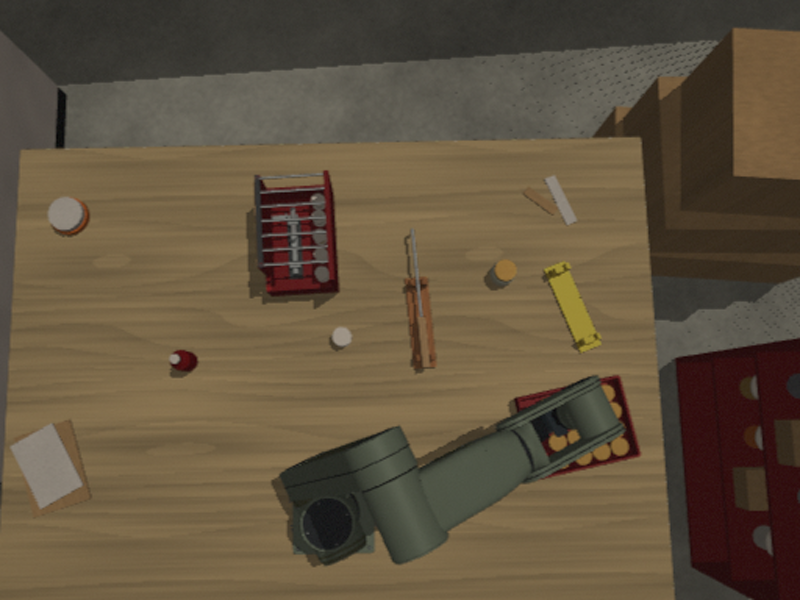

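The red locker with the bars sits at side (270,330) and top (297,232). Two things are rack-shaped: brown at side (470,350), top (420,320), and yellow at side (560,280), top (572,305). The brown one holds the rod, so it is the rack meant. The red crate at the right is a look-alike of the locker, but it has no bars or bolt. I'll confirm both in enlarged crops.

```bash
python3 - <<'E'
import cv2, numpy as np
a=cv2.imread("pics/side0.png");b=cv2.imread("pics/top0.png")
def crop(im,x0,y0,x1,y1,s):
    c=cv2.resize(im[y0:y1,x0:x1],None,fx=s,fy=s,interpolation=cv2.INTER_CUBIC)
    c=np.clip(c.astype(float)*1.6,0,255).astype(np.uint8)
    for x in range(x0,x1,10):
        cv2.line(c,((x-x0)*s,0),((x-x0)*s,6),(0,255,255),1); cv2.putText(c,str(x),((x-x0)*s,16),0,.35,(0,255,255),1)
    for y in range(y0,y1,10):
        cv2.line(c,(0,(y-y0)*s),(6,(y-y0)*s),(0,255,0),1); cv2.putText(c,str(y),(8,(y-y0)*s+4),0,.35,(0,255,0),1)
    return c
def join(l):
    H=max(i.shape[0] for i in l); return np.hstack([cv2.copyMakeBorder(i,0,H-i.shape[0],0,4,cv2.BORDER_CONSTANT) for i in l])
t=join([crop(b,155,105,225,200,6),crop(b,250,140,290,240,6)]);s=join([crop(a,115,150,235,275,4),crop(a,235,180,340,245,3)])
print(t.shape,s.shape);cv2.imwrite("pics/t1.png",t);cv2.imwrite("pics/s1.png",s)
E
```

```text
(600, 668, 3) (500, 803, 3)
```

View pics/t1.png

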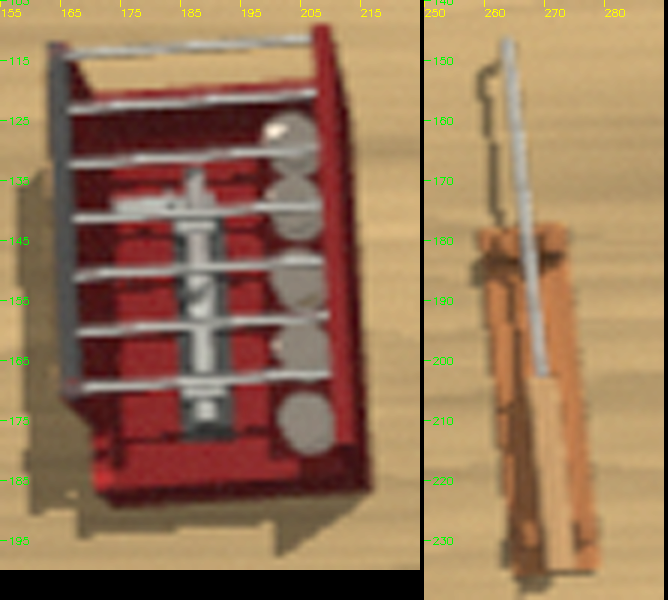

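View pics/s1.png

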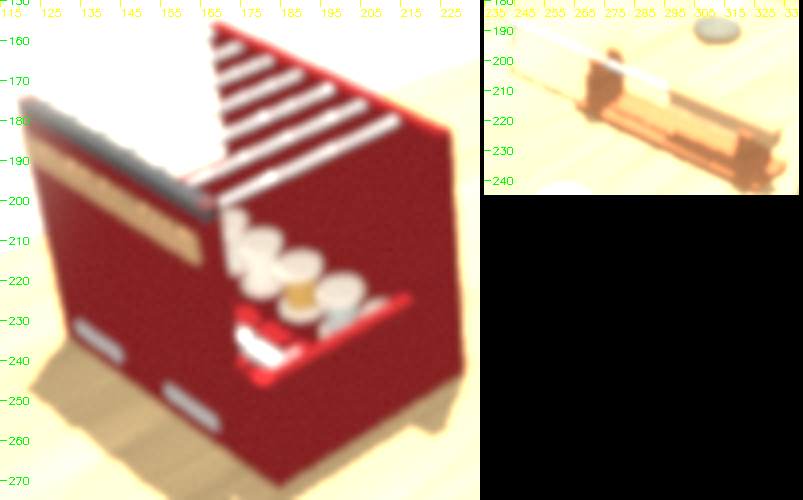

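The crops confirm both targets: the brown rack carries the rod, with its shank running top (508,42)–(543,375) in the crop. The locker has seven bars with the bolt beneath them. Next I'll fit the poses from these pixels.

```bash
cat > h.py <<'E'
import numpy as np, cv2
from scipy.optimize import least_squares
from workcell import camera_model
CAM={c:camera_model(c) for c in("side","top")}
def proj(c,X):
    m=CAM[c]; q=(np.atleast_2d(X)@np.array(m["R"]).T+np.array(m["t"]))@np.array(m["K"]).T
    return q[:,:2]/q[:,2:]
def T(p,X):
    c,s=np.cos(p[2]),np.sin(p[2]); X=np.atleast_2d(X).astype(float)
    return np.c_[p[0]+c*X[:,0]-s*X[:,1],p[1]+s*X[:,0]+c*X[:,1],X[:,2]]
def fit(feats,p0,show=True):
    # feats: (cam,(u,v),(x,y,z),dir or None) ; dir: free image direction
    def f(p):
        r=[]
        for c,uv,X,free in feats:
            a=proj(c,T(p,X))[0]; d=a-uv
            if free is not None:
                b=proj(c,T(p,np.array(X)+np.array(free)))[0]-a; n=np.array([-b[1],b[0]])/np.linalg.norm(b); r.append(d@n);r.append(0.)
            else: r+=list(d)
        return np.array(r)
    q=[p0[0]/100,p0[1]/100,p0[2]]
    s=least_squares(lambda q:f([q[0]*100,q[1]*100,q[2]]),q,loss="soft_l1")
    p=np.array([s.x[0]*100,s.x[1]*100,s.x[2]])
    if show: print("pose",p[:2].round(1),np.degrees(p[2]).round(2)); print(f(p).reshape(-1,2).round(2).tolist())
    return p
def t1(u,v): return np.array([155+(u+.5)/6-.5,105+(v+.5)/6-.5])
def t2(u,v): return np.array([250+(u-424+.5)/6-.5,140+(v+.5)/6-.5])
def s1(u,v): return np.array([115+(u+.5)/4-.5,150+(v+.5)/4-.5])
def s0(u,v): return np.array([(u+.5)/1.5625-.5,(v+.5)/1.5625-.5])
E
cat > fit1.py <<'E'
from h import *
Lf=[("side",s1(280,487),(-135,90,0),None),("side",s1(465,372),(-135,-90,0),None),("side",s1(450,130),(-135,-90,210),None),("side",s1(213,25),(135,-90,210),None),
("side",s1(265,383),(-135,78,90),None),("side",s1(412,297),(-135,-78,90),None),
("top",t1(322,25),(135,-84,210),None),("top",t1(372,490),(-135,-90,0),None),("top",t1(112,507),(-135,90,0),None),
("top",t1(200,381.5),(-89,0,205),(0,10,0)),("top",t1(190,46.5),(127,0,205),(0,10,0)),
("side",s1(310,160),(-89,0,205),(0,10,0))]
print("all");L=fit(Lf,[690,85,.1])
print("top");fit([f for f in Lf if f[0]=="top"],[690,85,.1]);print("side");fit([f for f in Lf if f[0]=="side"],[690,85,.1])
Rf=[("top",t2(513,572),(-110,30,10),None),("top",t2(598,571),(-110,-30,10),None),("top",t2(479,228),(130,30,10),None),("top",t2(568,225),(130,-30,10),None)]
print("rack");R=fit(Rf,[480,-227,.1])
rf=[("top",t2(508,42),(259,0,55),None),("top",t2(543,375),(25,0,59),None),("top",t2(560,571),(-105,0,67),None),("side",s0(382,294),(257,0,58),None),("side",s0(521,351),(-105,0,67),None)]
print("rod");r=fit(rf,[480,-227,.1])
np.save("poses.npy",[L,R,r])
print("post",T(L,[[15,20,57],[7,20,57]]),proj("top",T(L,[[15,20,57],[7,20,57]])))
E
python3 fit1.py
```

```text
all
pose [691.5  78.9] 2.51
[[-1.98, 0.84], [-0.63, 0.23], [-0.34, -0.21], [0.53, -1.53], [1.81, -1.29], [8.19, -4.08], [-0.93, -0.08], [-0.46, 0.42], [-0.51, 0.34], [0.01, 0.0], [-0.09, 0.0], [0.3, 0.0]]
top
pose [692.2  76.2] 2.25
[[-0.04, -0.18], [0.05, 0.36], [0.0, 0.08], [0.16, 0.0], [0.05, 0.0]]
side
pose [689.3  81.6] 2.82
[[-1.98, 1.64], [-0.74, 0.75], [-0.47, 0.24], [-0.07, -1.03], [1.8, -0.55], [8.08, -3.57], [-0.15, 0.0]]
rack
pose [ 465.4 -233.1] 3.51
[[-0.35, 0.86], [0.21, -0.17], [0.25, 0.03], [-0.11, -0.63]]
rod
pose [ 456.1 -232.8] 3.89
[[-0.08, -0.16], [-0.41, 1.07], [-0.01, 0.85], [-0.19, -1.93], [-0.22, -1.83]]
post [[705.61995186  99.56608249  57.        ]
 [697.62765209  99.21516321  57.        ]] [[186.30437672 150.00050665]
 [186.39402972 151.91850467]]
```

```bash
cat > go.py <<'E'
# usage: go.py x y z roll pitch yaw -> tool-frame shift and rotvec from the measured pose
import sys,numpy as np
from scipy.spatial.transform import Rotation as Ro
from workcell import env
s=env.state(); R0=Ro.from_euler("xyz",s["ee_rot"],degrees=True)
print("t",round(s["time_s"],2),"pos",np.round(s["ee_pos"],1),"rot",np.round(s["ee_rot"],2),"F",np.round(s["force"],1),"w",round(s["gripper_width"],1),"q",np.round(s["qpos"]))
if len(sys.argv)>1:
    a=[float(v) for v in sys.argv[1:]]; R1=Ro.from_euler("xyz",a[3:],degrees=True); d=np.array(a[:3])-s["ee_pos"]
    print("shift(old axes)",R0.inv().apply(d).round(1),"shift(new axes)",R1.inv().apply(d).round(1),"turn",np.degrees((R0.inv()*R1).as_rotvec()).round(2))
E
python3 -m crank '-1 0 0 0 0 0 10.6; -1 0 0 0 0 0 10.6; -1 29 -34 10 0 0 0; -1 29 -34 10 0 0 0; -1 29 -34 10 0 0 0; -1 29 -34 10 0 0 0; -1 29 -34 10 0 0 0; -1 29 -34 10 0 0 0; -1 29 -34 10 0 0 0; -1 29 -34 10 0 0 0' 40
python3 go.py 457 -233 47 180 0 3.8
```

```text
time_s: 2.45
ee_pos: [457.9, -232.1, 144.9]
ee_rot: [180.0, -0.0, 3.9]
force: [0.3, -0.4, -0.2]
gripper_width: 91.3
gripper_force: 0.0
t 2.45 pos [ 457.9 -232.1  144.9] rot [ 1.7997e+02 -3.0000e-02  3.9400e+00] F [ 0.3 -0.4 -0.2] w 91.3 q [-28.  17. 105.  -0.  59.  58.]
shift(old axes) [-1.1  0.8 97.9] shift(new axes) [-1.   0.8 97.9] turn [ 0.03 -0.03  0.14]
```

```bash
python3 -m crank '-1 0 0 30 0 0 0; -1 0 0 30 0 0 0; -1 0 0 25 0 0 0; -1 0 0 13 0 0 0; -1 0 0 0 0 0 0; 1 0 0 0 0 0 0; 1 0 0 0 0 0 0; 1 0 0 0 0 0 0; 1 0 0 0 0 0 0; 1 0 0 0 0 0 0' 40
python3 -m crank '1 0 0 0 0 0 0; 1 0 0 0 0 0 0'; python3 go.py
```

```text
time_s: 3.7
ee_pos: [457.1, -233.3, 47.1]
ee_rot: [180.0, -0.0, 3.9]
force: [0.3, -1.0, 0.8]
gripper_width: 44.2
gripper_force: 0.0
time_s: 3.95
ee_pos: [457.0, -233.3, 46.9]
ee_rot: [180.0, 0.0, 3.9]
force: [0.1, 0.4, -0.3]
gripper_width: 23.9
gripper_force: 0.0
t 3.95 pos [ 457.  -233.3   46.9] rot [180.     0.     3.94] F [ 0.1  0.4 -0.3] w 23.9 q [-28.  23. 111.  -0.  45.  58.]
```

```bash
python3 -m crank '1 0 0 0 0 0 0; 1 0 0 0 0 0 0; 1 0 0 0 0 0 0'
python3 -m crank '1 0 0 -10 0 0 0; 1 0 0 -15 0 0 0; 1 0 0 -20 0 0 0; 1 0 0 -30 0 0 0; 1 0 0 -35 0 0 0; 1 0 0 -35 0 0 0; 1 0 0 0 0 0 0'; python3 go.py
```

```text
time_s: 4.32
ee_pos: [457.1, -233.3, 46.9]
ee_rot: [180.0, -0.0, 3.9]
force: [-1.0, -1.0, 0.1]
gripper_width: 19.9
gripper_force: 40.0
time_s: 5.2
ee_pos: [458.6, -234.0, 195.5]
ee_rot: [179.8, -0.4, 3.9]
force: [0.5, 0.2, -2.3]
gripper_width: 19.3
gripper_force: 40.0
t 5.2 pos [ 458.6 -234.   195.5] rot [179.77  -0.37   3.94] F [ 0.5  0.2 -2.3] w 19.3 q [-28.  14. 100.   0.  65.  58.]
```

```bash
python3 -m crank '1 -25 0 -35 0 0 1.5; 1 -30 0 -35 0 0 0; 1 -30 0 -35 0 0 0; 1 -20 -20 -35 0 0 0; 1 0 -40 0 0 0 0; 1 0 -40 0 0 0 0; 1 0 -40 0 0 0 0; 1 0 -40 0 0 0 0; 1 0 -40 0 0 0 0; 1 0 -40 0 0 0 0'
python3 -m crank '1 0 -30 0 0 0 0; 1 0 -20 0 0 -6 0; 1 0 0 0 0 -6 0; 1 0 0 0 0 -6 0; 1 0 0 0 0 0 0'; python3 go.py 337 83 303 180 18 2.4
```

```text
time_s: 6.45
ee_pos: [340.0, 22.6, 330.8]
ee_rot: [-180.0, 0.1, 2.4]
force: [1.8, -0.6, -2.2]
gripper_width: 19.9
gripper_force: 40.0
time_s: 7.08
ee_pos: [339.6, 71.4, 330.1]
ee_rot: [180.0, 18.2, 2.4]
force: [-0.0, -0.3, -2.2]
gripper_width: 19.7
gripper_force: 40.0
t 7.08 pos [339.6  71.4 330.1] rot [179.97  18.18   2.42] F [-0.  -0.3 -2.2] w 19.7 q [ 8.  4. 95.  2. 99. 96.]
shift(old axes) [  6.5 -11.7  26.4] shift(new axes) [  6.4 -11.7  26.4] turn [0.04 0.18 0.02]
```

```bash
cat > look.py <<'E'
# look.py tag : both cameras, locker region crop, with predicted tip/elbow printed
import sys; from h import *; from workcell import grab_frame, env
from scipy.spatial.transform import Rotation as Ro
def crop(im,x0,y0,x1,y1,s,k=1.3):
    c=np.clip(cv2.resize(im[y0:y1,x0:x1],None,fx=s,fy=s,interpolation=cv2.INTER_CUBIC).astype(float)*k,0,255).astype(np.uint8)
    for x in range(x0-x0%10+10,x1,10): cv2.putText(c,str(x),((x-x0)*s,10),0,.3,(0,255,255),1)
    for y in range(y0-y0%10+10,y1,10): cv2.putText(c,str(y),(0,(y-y0)*s+4),0,.3,(0,255,0),1)
    return c
def rodpts(s,dx=0):
    R=Ro.from_euler("xyz",s["ee_rot"],degrees=True).as_matrix(); g=s["ee_pos"]-8*R[:,2]
    return {n:g+R@np.array([a+dx,0,-z]) for n,a,z in(("tip",255,-34),("elbow",255,0),("shank",25,0))}
def main():
    a,b=grab_frame("side"),grab_frame("top"); tag=sys.argv[1]
    cv2.imwrite(f"pics/{tag}_s.png",a);cv2.imwrite(f"pics/{tag}_t.png",b)
    P=rodpts(env.state())
    for n in P: print(n,P[n].round(1),"side",proj("side",P[n])[0].round(1),"top",proj("top",P[n])[0].round(1))
    A=crop(a,115,130,245,275,3);B=crop(b,150,100,225,245,4)
    H=max(A.shape[0],B.shape[0]);o=np.hstack([cv2.copyMakeBorder(i,0,H-i.shape[0],0,4,cv2.BORDER_CONSTANT) for i in(A,B)])
    cv2.imwrite(f"pics/{tag}.png",o);print(o.shape)
if __name__=="__main__": main()
E
python3 look.py p2
```

```text
tip [572.8  81.2 227.7] side [194.8 187.2] top [185.8 175. ]
elbow [583.3  81.7 260. ] side [191.1 175. ] top [184.5 170.6]
shank [364.8  72.4 331.2] side [251.1 177.4] top [184.7 229.9]
(580, 698, 3)
```

View pics/p2.png

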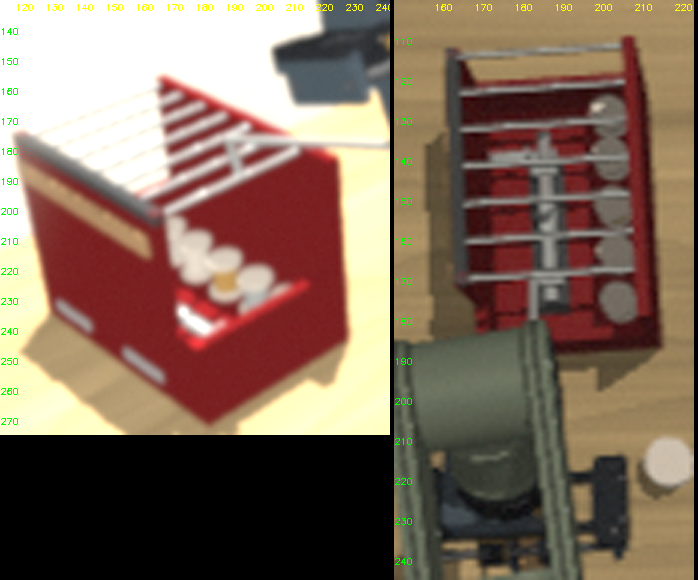

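Side shows the elbow at (191.7,176) and the tip at (194,187), top shows the elbow at (184.8,170.5). All agree with the kinematics within 1 px. Next I'll measure the bolt line and post precisely in the top picture.

```bash
python3 - <<'E'
from look import *
b=cv2.imread("pics/top0.png").astype(float)
for v in range(140,178,2):
    row=b[v,180:197]; sat=row[:,2]-row[:,0]  # red minus blue
    print(v,row[:,1].astype(int).tolist(), sat.astype(int).tolist()) if v in(144,148,152,154,156,160,164,170) else None
L=np.array([692.2,76.2,np.radians(2.25)])
for X in([100,20,29],[40,20,29],[15,20,57],[7,20,57],[-30,20,29],[-62,20,36],[-105,20,29]): print(X,proj("top",T(L,[X]))[0].round(2))
c=crop(b,176,136,200,180,13,1.5)
cv2.imwrite("pics/bolt.png",c);print(c.shape)
E
```

```text
144 [17, 19, 18, 22, 37, 50, 81, 105, 99, 75, 47, 50, 44, 26, 25, 28, 27] [40, 41, 39, 28, 4, 1, 6, 8, 9, 6, 1, 2, 28, 61, 62, 62, 62]
148 [35, 34, 37, 44, 57, 57, 80, 107, 108, 94, 71, 71, 67, 60, 65, 68, 72] [54, 53, 53, 36, 8, 2, 6, 8, 7, 6, 4, 2, 10, 25, 27, 23, 24]
152 [17, 18, 15, 22, 28, 41, 85, 111, 101, 83, 75, 51, 46, 23, 17, 24, 28] [37, 43, 46, 34, 11, 0, 3, 5, 5, 4, 4, 2, 9, 32, 43, 51, 61]
154 [25, 28, 28, 26, 37, 45, 51, 61, 76, 96, 87, 52, 45, 34, 27, 27, 26] [62, 62, 60, 53, 16, 1, 2, 3, 4, 5, 3, 1, 15, 47, 62, 61, 62]
156 [28, 28, 25, 28, 31, 34, 84, 121, 127, 117, 85, 53, 45, 32, 25, 26, 27] [61, 61, 63, 56, 33, 0, 4, 5, 5, 4, 4, 2, 14, 47, 63, 63, 62]
160 [43, 37, 31, 30, 30, 37, 55, 95, 117, 103, 65, 36, 34, 26, 17, 16, 21] [31, 29, 22, 24, 16, 2, 1, 4, 5, 4, 4, 0, 4, 25, 41, 44, 42]
164 [29, 26, 29, 25, 33, 44, 53, 91, 117, 113, 86, 50, 51, 43, 28, 27, 29] [60, 60, 61, 62, 41, 5, 1, 4, 5, 6, 4, 3, 2, 30, 61, 62, 62]
170 [27, 26, 27, 21, 27, 81, 111, 112, 112, 111, 111, 105, 82, 44, 28, 25, 27] [61, 65, 61, 65, 46, 8, 5, 5, 4, 5, 5, 6, 4, 21, 55, 62, 60]
[100, 20, 29] [186.95 131.31]
[40, 20, 29] [187.55 145.38]
[15, 20, 57] [186.99 149.8 ]
[7, 20, 57] [187.07 151.72]
[-30, 20, 29] [188.25 161.96]
[-62, 20, 36] [188.38 169.29]
[-105, 20, 29] [189.01 179.92]
(572, 312, 3)
```

View pics/bolt.png

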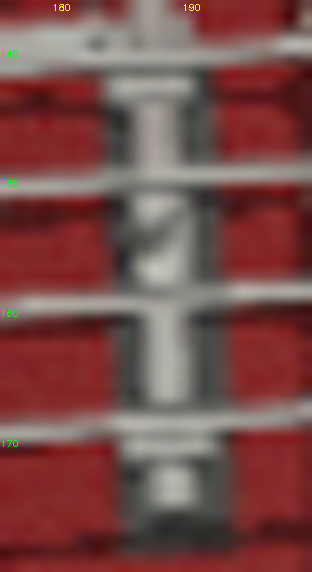

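The bolt line matches the prediction from the top-only locker fit (692.2, 76.2, 2.25°) within 0.2 px. Now I'll lower the hook into the gap between sill and first bar.

```bash
python3 -m crank '1 0 -10 0 0 0 0; 1 9 0 28 0 0 0; 1 9 0 28 0 0 0; 1 8 0 25 0 0 0; 1 7 0 22 0 0 0; 1 0 0 0 0 0 0'; cat > where.py <<'E'
from look import *
from scipy.spatial.transform import Rotation as Ro
L=np.array([692.2,76.2,np.radians(2.25)])
s=env.state();t=rodpts(s)["tip"]; d=t[:2]-L[:2];c,k=np.cos(L[2]),np.sin(L[2])
print("t",round(s["time_s"],2),"tip in locker",np.round([c*d[0]+k*d[1],-k*d[0]+c*d[1],t[2]],1),"rot",np.round(s["ee_rot"],2),"F",np.round(s["force"],1),"w",round(s["gripper_width"],1))
E
python3 where.py
```

```text
time_s: 7.92
ee_pos: [336.7, 81.6, 223.4]
ee_rot: [180.0, 18.1, 2.5]
force: [0.2, 0.1, -1.8]
gripper_width: 19.6
gripper_force: 40.0
t 7.92 tip in locker [-120.7   20.2  119.4] rot [179.99  18.12   2.45] F [ 0.2  0.1 -1.8] w 19.6
```

```bash
python3 -m crank '1 16 0 0 0 0 0; 1 16 0 0 0 0 0; 1 16 0 0 0 0 0; 1 16 0 0 0 0 0; 1 16 0 0 0 0 0; 1 16 0 0 0 0 0; 1 16 0 0 0 0 0; 1 16 0 0 0 0 0; 1 16 0 0 0 0 0; 1 16 0 0 0 0 0'; python3 -m crank '1 0 0 0 0 0 0';python3 where.py; python3 look.py p3
```

```text
time_s: 9.18
ee_pos: [491.2, 87.9, 174.0]
ee_rot: [180.0, 18.0, 2.4]
force: [0.1, 0.5, -2.3]
gripper_width: 19.8
gripper_force: 40.0
time_s: 9.3
ee_pos: [491.0, 87.8, 173.7]
ee_rot: [180.0, 18.0, 2.4]
force: [0.4, -0.2, -2.0]
gripper_width: 19.8
gripper_force: 40.0
t 9.3 tip in locker [33.8 20.3 70. ] rot [179.99  18.04   2.43] F [ 0.4 -0.2 -2. ] w 19.8
tip [724.   97.8  70.5] side [165.  217.2] top [186.3 144.8]
elbow [734.5  98.2 102.8] side [161.5 206.9] top [185.2 140.4]
shank [516.1  88.9 174.1] side [207.5 213.9] top [185.5 192.2]
(580, 698, 3)
```

View pics/p3.png

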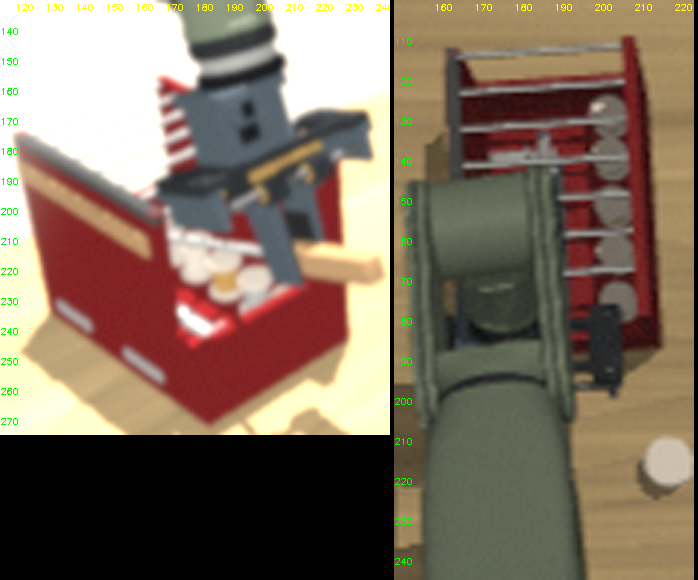

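```bash
python3 -m crank '1 0 0 0 0 2 0; 1 1 0 9 0 0 0; 1 2 0 9 0 0 0; 1 0 0 0 0 0 0'; python3 where.py
```

```text
time_s: 9.9
ee_pos: [487.2, 87.6, 155.3]
ee_rot: [180.0, 16.1, 2.4]
force: [-0.7, -0.5, -2.8]
gripper_width: 19.4
gripper_force: 40.0
t 9.9 tip in locker [33.4 20.2 59.5] rot [179.98  16.13   2.44] F [-0.7 -0.5 -2.8] w 19.4
```

```bash
python3 -m crank '1 1 0 7 0 0 0; 1 1 0 7 0 0 0; 1 2 0 6 0 0 0; 1 0 0 0 0 0 0'; python3 where.py
```

```text
time_s: 10.4
ee_pos: [486.1, 87.6, 135.3]
ee_rot: [180.0, 16.1, 2.4]
force: [0.7, -1.1, -2.5]
gripper_width: 20.0
gripper_force: 40.0
t 10.4 tip in locker [32.3 20.3 39.7] rot [179.99  16.07   2.44] F [ 0.7 -1.1 -2.5] w 20.0
```

```bash
python3 -m crank '1 -5.8 0 1.7 0 0 0; 1 -5.8 0 1.7 0 0 0; 1 -5.8 0 1.7 0 0 0; 1 -3 0 .9 0 0 0'; python3 where.py;  python3 -m crank '1 -5.8 0 1.7 0 0 0; 1 -5.8 0 1.7 0 0 0'; python3 where.py
```

```text
time_s: 10.9
ee_pos: [465.4, 86.8, 135.9]
ee_rot: [180.0, 15.9, 2.4]
force: [1.4, 0.4, -2.6]
gripper_width: 19.8
gripper_force: 40.0
t 10.9 tip in locker [11.9 20.3 41.1] rot [180.    15.88   2.44] F [ 1.4  0.4 -2.6] w 19.8
time_s: 11.15
ee_pos: [454.6, 86.5, 136.1]
ee_rot: [-180.0, 15.7, 2.5]
force: [4.1, 0.9, -0.7]
gripper_width: 20.1
gripper_force: 40.0
t 11.15 tip in locker [ 1.4 20.5 41.9] rot [-179.97   15.73    2.46] F [ 4.1  0.9 -0.7] w 20.1
```

```bash
python3 -m crank '1 -5.7 0 2.1 0 0 0; 1 -5.7 0 2.1 0 0 0; 1 -5.7 0 2.1 0 0 0'; python3 where.py;  python3 -m crank '1 -4.8 0 1.7 0 0 0; 1 -4.8 0 1.6 0 0 0'; python3 where.py
```

```text
time_s: 11.52
ee_pos: [434.7, 85.5, 134.4]
ee_rot: [180.0, 16.0, 2.4]
force: [3.3, 1.2, -1.0]
gripper_width: 19.4
gripper_force: 40.0
t 11.53 tip in locker [-18.9  20.2  39.3] rot [180.    15.96   2.44] F [ 3.3  1.2 -1. ] w 19.4
time_s: 11.78
ee_pos: [424.4, 85.0, 133.8]
ee_rot: [180.0, 16.0, 2.4]
force: [3.6, 1.1, -0.3]
gripper_width: 19.7
gripper_force: 40.0
t 11.78 tip in locker [-29.3  20.1  38.5] rot [180.    16.     2.44] F [ 3.6  1.1 -0.3] w 19.7
```

```bash
python3 -m crank '1 -1.9 0 .6 0 0 0; 1 -1.9 0 .5 0 0 0'; python3 where.py;  python3 -m crank '1 -1.5 0 .4 0 0 0;1 0 0 0 0 0 0'; python3 where.py
```

```text
time_s: 12.02
ee_pos: [421.2, 84.9, 133.7]
ee_rot: [180.0, 15.9, 2.4]
force: [6.6, 0.9, -3.2]
gripper_width: 19.7
gripper_force: 40.0
t 12.03 tip in locker [-32.4  20.1  38.7] rot [180.    15.93   2.44] F [ 6.6  0.9 -3.2] w 19.7
time_s: 12.28
ee_pos: [420.9, 84.9, 133.5]
ee_rot: [180.0, 15.8, 2.4]
force: [7.4, -0.3, -3.9]
gripper_width: 19.8
gripper_force: 40.0
t 12.28 tip in locker [-32.4  20.1  39.1] rot [180.    15.79   2.44] F [ 7.4 -0.3 -3.9] w 19.8
```

```bash
python3 -m crank '1 4.5 0 -1.3 0 0 0; 1 0 0 0 0 0 0; 1 0 0 0 0 0 0; 1 0 0 0 0 0 0; 1 0 0 0 0 0 0; 1 0 0 0 0 0 0; 1 0 0 0 0 0 0; 1 0 0 0 0 0 0;1 0 0 0 0 0 0;1 0 0 0 0 0 0'; python3 where.py; python3 look.py p4
```

```text
time_s: 13.52
ee_pos: [424.0, 85.0, 133.8]
ee_rot: [180.0, 16.0, 2.4]
force: [-0.2, 1.1, -1.9]
gripper_width: 19.8
gripper_force: 40.0
t 13.53 tip in locker [-29.7  20.1  38.5] rot [179.99  16.     2.44] F [-0.2  1.1 -1.9] w 19.8
tip [661.7  95.1  38.6] side [178.8 234. ] top [188.  161.4]
elbow [671.1  95.5  71.2] side [175.6 223.7] top [186.9 157.6]
shank [450.2  86.1 134.6] side [225.6 236.5] top [187.5 210.6]
(580, 698, 3)
```

View pics/p4.png

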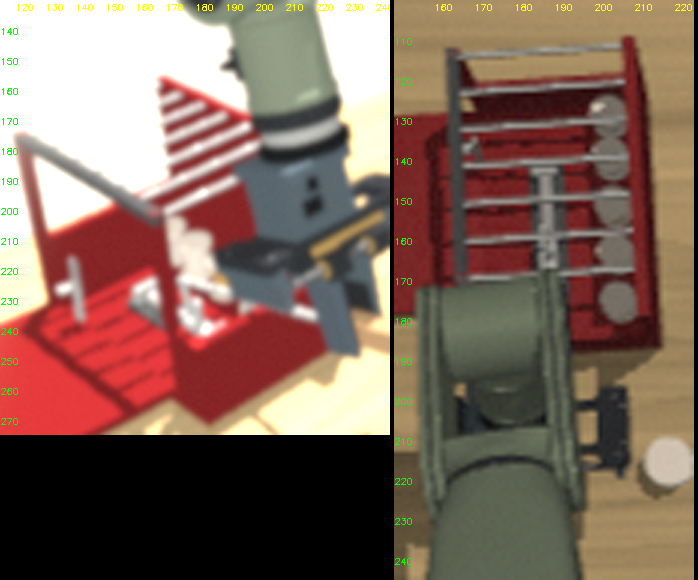

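The flap has fallen open in both views (side (60,380), top (410,200)). The bolt is on its stop. Now I'll lift the hook off the post and withdraw.

```bash
python3 -m crank '1 2 0 0 0 0 0; 1 -3.3 0 -11.5 0 0 0; 1 -3.3 0 -11.5 0 0 0; 1 -3.3 0 -11.5 0 0 0; 1 -3.3 0 -11.5 0 0 0; 1 -20 0 0 0 0 0; 1 -20 0 0 0 0 0; 1 -20 0 0 0 0 0;1 -20 0 0 0 0 0; 1 -15 0 0 0 0 0'; python3 where.py
```

```text
time_s: 14.88
ee_pos: [333.1, 81.1, 207.7]
ee_rot: [180.0, 16.0, 2.5]
force: [0.3, -0.5, -1.7]
gripper_width: 19.9
gripper_force: 40.0
t 14.88 tip in locker [-120.7   19.8  112.5] rot [180.    15.99   2.45] F [ 0.3 -0.5 -1.7] w 19.9
```

```bash
python3 -m crank '1 -8 0 -30 0 0 0; 1 -8 0 -30 0 0 0; 1 -8 0 -30 0 0 0; 1 -8 0 -30 0 0 0; 1 0 0 0 0 8 0; 1 0 20 0 0 8 0; 1 0 40 0 0 0 0; 1 0 40 0 0 0 0; 1 0 40 0 0 0 0; 1 0 40 0 0 0 0'; python3 -m crank '1 0 40 0 0 0 0; 1 0 40 0 0 0 0; 1 20 40 0 0 0 -1.5; 1 30 0 0 0 0 0; 1 30 0 0 0 0 0; 1 0 0 0 0 0 0'; python3 go.py 457.1 -233.3 145 180 0 3.94
```

```text
time_s: 16.12
ee_pos: [343.7, -99.5, 331.5]
ee_rot: [-180.0, 0.0, 2.4]
force: [1.0, -0.2, -2.6]
gripper_width: 20.0
gripper_force: 40.0
time_s: 16.88
ee_pos: [430.4, -213.1, 330.7]
ee_rot: [-179.9, 0.1, 4.0]
force: [-0.8, -0.9, -3.0]
gripper_width: 20.2
gripper_force: 40.0
t 16.88 pos [ 430.4 -213.1  330.7] rot [-1.7994e+02  8.0000e-02  4.0100e+00] F [-0.8 -0.9 -3. ] w 20.2 q [-28.   7.  90.   0.  84.  58.]
shift(old axes) [ 25.5  22.2 185.7] shift(new axes) [ 25.3  22.  185.7] turn [-0.06  0.08  0.07]
```

```bash
python3 -m crank '1 12.7 11 0 0 0 0; 1 12.7 11 0 0 0 0; 1 0 0 40 0 0 0; 1 0 0 40 0 0 0; 1 0 0 40 0 0 0; 1 0 0 40 0 0 0; 1 0 0 20 0 0 0; 1 0 0 0 0 0 0;1 0 0 0 0 0 0'; python3 go.py 457.1 -233.3 46.9 180 0 3.94
python3 - <<'E'
from look import *
a,b=grab_frame("side"),grab_frame("top")
A=crop(a,225,150,355,250,4);B=crop(b,240,125,300,250,4)
H=600;o=np.hstack([cv2.copyMakeBorder(i,0,H-i.shape[0],0,4,cv2.BORDER_CONSTANT) for i in(A,B)]);cv2.imwrite("pics/p5.png",o);print(o.shape)
P=rodpts(env.state())
for n in P: print(n,P[n].round(1),"side",proj("side",P[n])[0].round(1),"top",proj("top",P[n])[0].round(1))
E
```

```text
time_s: 18.0
ee_pos: [457.4, -234.5, 152.5]
ee_rot: [179.9, -0.1, 3.9]
force: [-0.1, 0.4, -2.2]
gripper_width: 19.9
gripper_force: 40.0
t 18.0 pos [ 457.4 -234.5  152.5] rot [ 1.7993e+02 -1.1000e-01  3.9200e+00] F [-0.1  0.4 -2.2] w 19.9 q [-28.  16. 104.  -0.  60.  58.]
shift(old axes) [ -0.4  -1.3 105.6] shift(new axes) [ -0.2  -1.2 105.6] turn [ 0.07 -0.11 -0.02]
(600, 768, 3)
tip [ 711.8 -216.9  127.5] side [244.  168.1] top [264.6 142.9]
elbow [ 711.7 -216.8  161.5] side [243.7 159. ] top [264.9 140.9]
shank [ 482.3 -232.6  160.9] side [298.9 180.5] top [270.6 199.8]
```

View pics/p5.png

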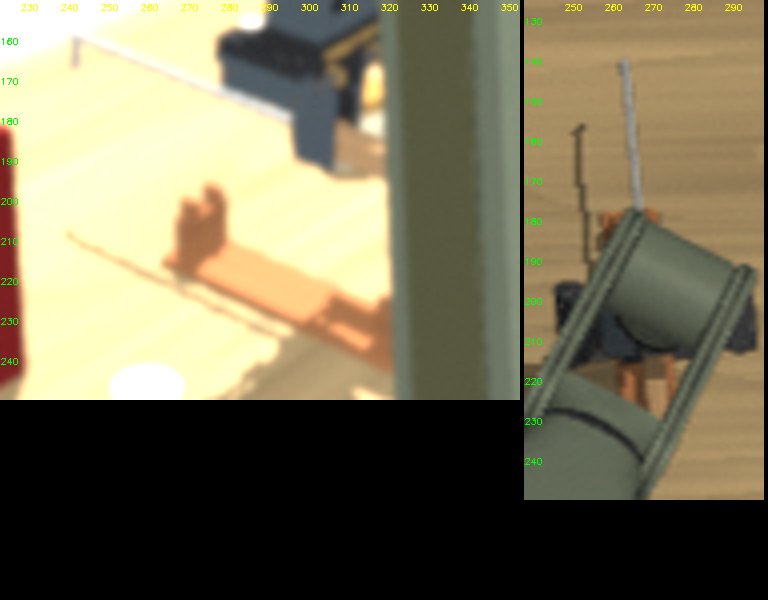

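The rod still sits in the hand as predicted (side elbow (244,159.7), top (265,140)), with its hook down over the rack. Now I'll lower it.

```bash
python3 -m crank '1 0 -1.3 25 0 0 0; 1 0 0 25 0 0 0; 1 0 0 20 0 0 0; 1 0 0 0 0 0 0; 1 0 0 0 0 0 0'; python3 go.py 457.1 -233.3 46.9 180 0 3.94
```

```text
time_s: 18.73
ee_pos: [457.3, -232.9, 82.8]
ee_rot: [179.9, -0.1, 3.9]
force: [-0.1, 0.1, -2.7]
gripper_width: 19.1
gripper_force: 40.0
t 18.73 pos [ 457.3 -232.9   82.8] rot [ 1.7992e+02 -1.3000e-01  3.9400e+00] F [-0.1  0.1 -2.7] w 19.1 q [-28.  21. 109.  -0.  50.  58.]
shift(old axes) [-0.3  0.3 35.9] shift(new axes) [-0.2  0.4 35.9] turn [ 0.08 -0.13  0.  ]
```

```bash
python3 -m crank '1 0 0.3 10 0 0 0; 1 0 0 10 0 0 0; 1 0 0 7 0 0 0; 1 0 0 5 0 0 0; 1 0 0 3 0 0 0; 1 0 0 0 0 0 0; 1 0 0 0 0 0 0'; python3 go.py 457.1 -233.3 46.9 180 0 3.94
```

```text
time_s: 19.6
ee_pos: [456.4, -232.6, 46.9]
ee_rot: [180.0, -0.0, 3.9]
force: [-0.8, 3.3, 5.5]
gripper_width: 19.9
gripper_force: 40.0
t 19.6 pos [ 456.4 -232.6   46.9] rot [ 1.80e+02 -1.00e-02  3.93e+00] F [-0.8  3.3  5.5] w 19.9 q [-28.  23. 112.   0.  45.  58.]
shift(old axes) [0.7 0.7 0. ] shift(new axes) [0.7 0.7 0. ] turn [ 0.   -0.01 -0.01]
```

```bash
python3 -m crank '0 0 0 0 0 0 0; -1 0 0 0 0 0 0; -1 0 0 0 0 0 0; -1 0 0 0 0 0 0; -1 0 0 0 0 0 0; -1 0 0 0 0 0 0; -1 0 0 -15 0 0 0; -1 0 0 -30 0 0 0; -1 0 0 -40 0 0 0; -1 0 0 -40 0 0 0'; python3 -m crank '-1 -40 0 -30 0 0 0; -1 -40 30 -30 0 0 0; -1 -40 40 0 0 0 0; -1 -40 40 0 0 0 0; -1 -40 40 0 0 0 0; -1 0 40 0 0 0 0; -1 0 40 0 0 0 0;-1 0 0 0 0 0 0'
python3 - <<'E'
from look import *
a,b=grab_frame("side"),grab_frame("top")
A=crop(a,110,150,345,250,2);B=crop(b,150,100,300,245,4);o=np.vstack([cv2.copyMakeBorder(A,0,0,0,600-A.shape[1],cv2.BORDER_CONSTANT),B])
o=cv2.resize(o,None,fx=.76,fy=.76,interpolation=cv2.INTER_AREA);cv2.imwrite("pics/p6.png",o);print(o.shape)
for n in("rod","glue","spool","jar"): print(n,[np.round(d["point"]).tolist() for c in("side","top") for d in models.search_frame(n,c)[:1]]) if 0 else None
E
```

```text
time_s: 20.85
ee_pos: [456.4, -232.7, 173.8]
ee_rot: [180.0, -0.1, 3.9]
force: [0.9, 0.3, -0.0]
gripper_width: 91.2
gripper_force: 0.0
time_s: 21.85
ee_pos: [272.4, -478.1, 232.1]
ee_rot: [179.9, -0.0, 3.8]
force: [0.2, -0.1, -0.1]
gripper_width: 91.5
gripper_force: 0.0
(593, 456, 3)
```

View pics/p6.png

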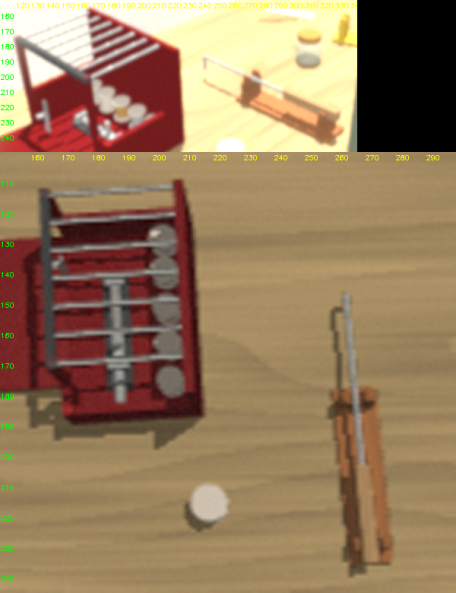

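The flap is open and the bolt is drawn. The rod lies in both notches with its hook at the front (top (262,147) to (270,233), as at the start), and the gripper is clear of everything.

```bash
python3 -c "
from workcell import env
print(env.job_done())"
```

```text
the job is handed in; nothing more can be done
None
```

The bolt was drawn to its stop, the side fell open, and the rod is back in its rack and released; the job was handed in at about 22 s, and the hand-in call returned no verdict.

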